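# Change the die plate of the tray sealer

### The arm

A 7-joint arm with a two-finger parallel gripper is mounted at the origin on the work surface. World frame = base frame: x ahead of the robot, y to its left, z up, the work surface at z = 0. Lengths are in m, angles in rad, forces in N, time in s.
With the tool pointing down it reaches from about 0.4 to 0.875 m from the base axis. Payload 19.3 kg.
Tool frame: the origin (TCP) lies at the very end of the fingers, on their centre line; the grasp point (between the pads) lies 19 mm behind it; z points along the fingers, y is the line along which they close (so a half turn about z gives the same grasp; the last joint's range is limited). The gripper opens to 85 mm and grips with 20 to 120 N. Pads are 22 mm wide; open, the fingers measure 114 mm over their backs; the gripper's body (76 mm by 85 mm) begins 54 mm behind the grasp point. The pads swing forward as they close: fully open they stand 13 mm farther back than shut.
Start: joints at [-1.27, 0.521, -0.036, 1.599, 0.021, 1.021, -0.113], TCP at [0.226, 0.583, 0.231] pointing down, gripper open.
Joint ranges: [-2.91, 2.91], [-0.3, 2.13], [-1.5, 1.42], [0.17, 2.43], [-1.26, 4.41], [0.16, 1.93], [-2.52, 2.52]. Speed limits (rad/s): [1.89, 1.89, 2.39, 2.39, 3.01, 3.01, 3.01].

### API

Orientations are given as [roll, pitch, yaw] about the fixed x, y, z axes, in that order (R = Rz(yaw) Ry(pitch) Rx(roll)).
In Python, from workcell import monitor, optics, workorder gives the robot as it stands.
- The arm moves only by the tool apply_moves, never from a script. Its arguments are lists of equal length, an entry for each row: "linear": the shift along the tool's x, y, z each as a share of 0.1 m, from -1 to 1, a list of three; "delta_rot": the turn, a rotation vector about the tool's x, y, z each as a share of 120 degrees, from -1 to 1, a list of three. A call has exactly 5 rows; each row is the pose to reach, as a shift and turn from the pose commanded when the call began, along the tool's axes at that moment; what a row does not reach only later rows make up. A row lasts 1/12 s, in which the tool goes at most 41.7 mm and 7.16 degrees, less where a joint would pass 70% of its speed; a pose out of reach is approached as far as the arm can. A call with a number of a shift or a turn outside -1 to 1 is refused whole. A call with a gripper value outside its range is refused whole. "gripper" is the opening, from -1 (shut) to 1 (fully open), set as the call begins (left out, the last holds). The fingers move at their own pace and stop on an object; "force" is the grip in N (left out, the last holds). Time passes only in rows, so rows that repeat a pose let the fingers close, or fill a call up. It gives the time, the measured TCP pose, the force, the opening and the grip force at its end, in the units of the state.
- monitor.observe(): the state, without advancing time (a new reading comes with each control period).
- optics.grab_frame(name): name is "side" or "top" or "wrist"; returns (picture, depth): 400x640x3 uint8, red, green, blue; 400x640 float32, m along the optical axis (not along the pixel's ray), 0 where there is no reading.
- optics.camera_info(name): a dict with "fx", "fy", "cx", "cy" (pixels), "rvec" (rotation vector, rad) and "tvec" (3), from world to camera coordinates, as OpenCV has them; the wrist camera has in their place "T_tool_cam" (4x4, takes a point from camera to tool coordinates, whose origin is the TCP and whose axes are the flange's). Camera axes: x right, y down, z forward; pixel columns grow to the right and rows downward; lengths in m; the calibration is good to about 2 mm. The wrist camera is an equidistant fisheye: a pixel r from the principal point sees the ray r / f radians off the axis. A picture is of the moment at which its call begins: read the wrist's pose just before it. camera_info takes no time and is no camera call.
- workorder.job_done(): hands the job in; it is judged then, once.
The state is a dict: "clock": time; "qpos": joint angles; "qd": joint speeds; "joint_efforts": joint torques, N m; "position": TCP position; "tool_rot": TCP orientation; "force": force on the tool from outside, world axes, zero at the start; "moment": the same for the moment, N m; "grip_width": finger opening in m; "finger_force": force on a finger pad.
Only numpy, scipy, OpenCV 4.12 (cv2) and the standard library are available. Lean on these libraries where they do the work, as an engineer would, in place of code of your own. Each camera call takes 0.05 s, during which the arm holds its last target. There are 200 camera calls.

### The job

Fit the two-opening die plate into the pulled-out drawer of the tray sealer: slip its thin tongue edge under the two hold-down clips and against the spring bar behind them, then swing the plate down behind the stop opposite so that it lies flat and square, fully down in its nest. Let go of it and slide the drawer fully shut. Leave the other die plate, the tubs and the roll of labels where they are.

Things in the scene. Friction and masses are not known exactly. Their poses are not given: they have to be found in the camera images.
- die: The die plate to fit: bare aluminium, TWO openings side by side; starts flat on the bench. Origin: underside, centre of the web between the openings; x along the web, y across it to the tongue, z up. Plate 130 (x) by 176 (y -88 to 88) by 14 mm thick; 0.3 to 0.6 kg. Openings go right through, 90 (x) by 66 each, at |y| 10 to 76; the web between is 20 wide: grip it, a finger in each opening.
- tongue (a point): On the two-opening die: middle of the lower end edge of its tongue, at the die's y = 106 mm, z = 0, axes as the die's. The tongue is a thinner shelf along the plate's +y edge, 124 mm wide (x), from y = 88 to 106, 7 mm thick, flush with the underside.
- other_die: A bystander: a die plate of the same outline, thickness and tongue, but with ONE large opening (90 by 144 mm). Same frame as the die's.
- nest (a point): In the drawer, 60 mm above the bench: where the die's origin lies when home, axes then as the die's (-x the way the drawer pulls out, +y to the clips). A ledge at z = 0 carries the plate's rim; under the openings it is open down to the bench. Side guides at x = -66.5 and 66.5 mm leave the plate 1.5 mm each side; they are 10 mm high and flare out by 3 mm above z = 5.
- stop (a point): On the nest's fixed stop wall, middle of its top inner edge: nest y = -88 mm, z = 9 (the wall's height over the ledge); 15 mm thick, axes as the nest's. The plate's edge without tongue ends up against its face. The plate goes in tilted about 8 degrees, tongue low and this edge above the wall, and this edge swings down last.
- clips (a point): Midway between the tips of the two dark hold-down clips, on their underside: nest y = 96 mm, z = 11.5. The clips are at x = -60 to -30 and 30 to 60, 4 mm thick, and overhang the ledge from here towards +y; the tongue goes under them. Axes as the nest's.
- bar (a point): Middle of where the free face of the sprung clamp bar stands: nest y = 103 mm, z = 5.5; the point stays when the bar moves. Bar 100 long (x), up to z = 10.5, under and between the clips. It gives up to 10 mm to +y: 4 N to start, 1 N more per mm. A home plate holds it 3 mm back and is pressed on the stop by it; to swing the plate in past the stop, push the bar 4 to 7 mm back.
- drawer (a joint): The drawer that carries the nest: 0 = shut, 0.22 m = fully out; starts about 0.2 m out. About 3 N of friction; it stays where it is left and does not lock. Shutting moves the nest along its +x. Shut, the nest's centre is 90 mm inside the sealer's front face, under a slot roof 26 mm over the ledge.
- handle (a point): Middle of the drawer's bar handle: a level round bar about 140 mm long (y) and 10 thick, 35 mm in front (-x) of the drawer's front panel, 66 mm above the bench, axes as the nest's. The panel is 300 mm wide, from 32 to 82 mm above the bench. Push the bar from outside towards +x to shut the drawer.
- front (a point): On the tray sealer, a fixed stainless bench machine: the middle of its front face's upper edge, 225 mm above the bench; -x is the way the face looks and the drawer pulls out. The housing is 320 mm wide (y) and reaches 400 mm back (+x); a film roll on its top reaches 335 mm above the bench. The drawer's slot is in this face.
- tubs: A bystander: an upright nested stack of clear sample tubs with white rims, 86 by 62 by 59 mm. Origin at the underside's centre. (A fixed bench scale, 220 by 200 by 56 mm high, stands on the far side of the bench, out of the way at x = 0.78 m and beyond.)
- labels: A bystander: a white roll of blank labels with a hollow core, lying on its flat side, 84 mm across, 60 high. Origin at the underside's centre.
Things that resemble listed ones, but are neither listed nor needed, are in the scene too. Leave any purple or turquoise look-alike of the die alone.

How it is judged:
By the outcome, as a careful person would: the job done as asked, in the order asked, and still so for the second after the job is handed in, with the robot touching nothing.
It also fails if it takes over 56 s, if anything falls off the work surface, if the arm or the gripper's body presses on something with over 40 N, if the wrist force passes 120 N, or if a joint passes its speed limit or range.

## Working session

There is one attempt and no reset: what is moved stays moved. The work goes in short steps, Python scripts to look and compute and a tool call to move; the robot and the scene stay as the last step left them, time stands still between calls to the robot, and variables do not carry over. Pictures are saved under pics/ and viewed, at most 10 in all, crops included, and the job is handed in when it is done.

Besides the shell and the picture viewer there is one more tool, called after "Emit:" as a command line: name --argument value ..., lists and objects as JSON in quotes. apply_moves: Moves the arm, as the interface text tells. Its arguments: {"type":"object","properties":{"linear":{"type":"array"},"delta_rot":{"type":"array"},"gripper":{"type":"number"},"force":{"type":"number"}},"required":["linear","delta_rot"]}

```bash
mkdir -p pics
cat > h.py <<'E'
import numpy as np, cv2
from scipy.spatial.transform import Rotation as R
from workcell import monitor, optics, workorder
def save(name,fn):
    p,d=optics.grab_frame(name); cv2.imwrite(f'pics/{fn}.png',p[:,:,::-1]); np.savez(f'pics/{fn}.npz',p=p,d=d); return p,d
def world(name,u,v,d):
    c=optics.camera_info(name); Rm=cv2.Rodrigues(np.array(c['rvec'],float))[0]
    u,v,d=map(np.asarray,(u,v,d))
    P=np.stack([(u-c['cx'])/c['fx']*d,(v-c['cy'])/c['fy']*d,d],-1)
    return (P-np.array(c['tvec']).ravel())@Rm
E
python3 - <<'E'
from h import *
s=monitor.observe(); print({k:np.round(v,3) for k,v in s.items()})
for n in ('top','side'): save(n,n+'0')
for n in ('top','side','wrist'): print(optics.camera_info(n))
E
```

```text
{'clock': np.float64(0.0), 'qpos': array([-1.27 ,  0.522, -0.036,  1.6  ,  0.021,  1.021, -0.113]), 'qd': array([-0.   , -0.001,  0.001,  0.001, -0.001, -0.002,  0.001]), 'joint_efforts': array([-2.0000e-03, -9.2710e+01,  1.9790e+00, -3.6993e+01,  1.8000e-02,
        8.0000e-03,  0.0000e+00]), 'position': array([0.226, 0.582, 0.231]), 'tool_rot': array([-3.14 ,  0.   ,  2.771]), 'force': array([-1.234,  0.208, -0.734]), 'moment': array([ 0.058, -0.032, -0.008]), 'finger_force': np.float64(0.0), 'grip_width': np.float64(0.085)}
{'fx': 411.3462554483711, 'fy': 411.3462554483711, 'cx': 318.70991947980076, 'cy': 197.67412979766803, 'rvec': array([ 2.08781206, -2.13653139,  0.21983296]), 'tvec': array([0.12428945, 0.55500065, 1.33255763])}
{'fx': 367.41870875310207, 'fy': 367.41870875310207, 'cx': 315.75194295883955, 'cy': 203.6704460069503, 'rvec': array([ 2.68074722,  0.89544883, -0.14462435]), 'tvec': array([-0.50289694, -0.18103748,  1.59913487])}
{'fx': 309.70691628693146, 'fy': 309.70691628693146, 'cx': 325.70929665683, 'cy': 194.40240529060088, 'T_tool_cam': array([[ 1.47795979e-04, -9.59475203e-01, -2.81793034e-01,
         7.16721113e-02],
       [ 9.99999979e-01,  1.82603161e-04, -9.72601372e-05,
         4.23766243e-04],
       [ 1.44774988e-04, -2.81793013e-01,  9.59475209e-01,
        -1.42477896e-01],
       [ 0.00000000e+00,  0.00000000e+00,  0.00000000e+00,
         1.00000000e+00]])}
```

View pics/top0.png

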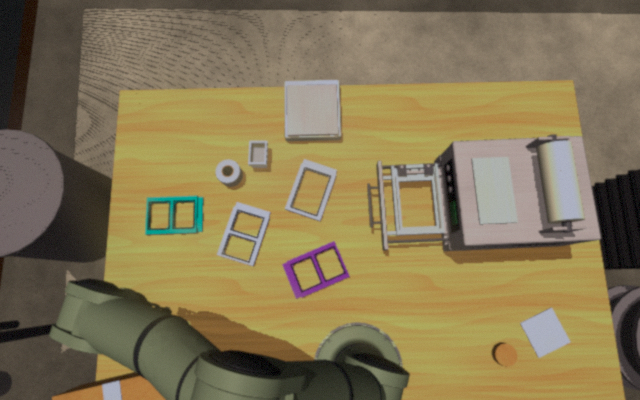

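View pics/side0.png

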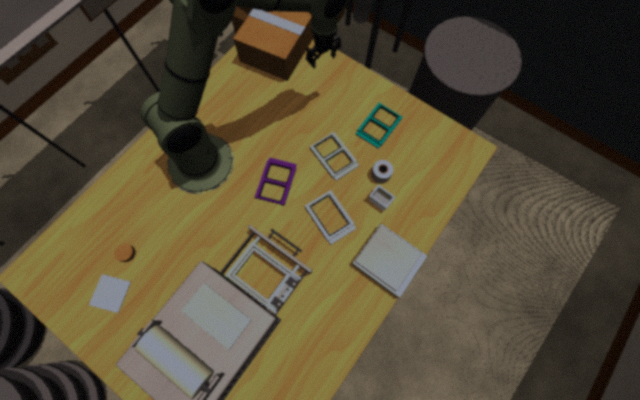

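The top view shows the candidates for the die:
- silver with two openings at (244,234)
- silver with one opening at (312,190)
- purple at (316,269)
- turquoise at (174,215)

I choose (244,234). The drawer nest is at (415,207) with its dark clips at the top edge near (415,170), so nest +y is roughly world +x. I'll check this in a close crop.

Run:
```python
from h import *
t=np.load('pics/top0.npz'); p=t['p'];d=t['d']
a=cv2.resize(p[195:275,205:285],(400,400),interpolation=cv2.INTER_CUBIC)
b=cv2.resize(p[150:260,365:465],(400,440),interpolation=cv2.INTER_CUBIC)
o=np.zeros((440,800,3),np.uint8);o[:400,:400]=a;o[:,400:]=b
o=np.clip(o*1.0,0,255).astype(np.uint8)
cv2.imwrite('pics/crop1.png',o[:,:,::-1])
for n,f,(u,v) in (('top','top0',(244,234)),('top','top0',(270,235)),('top','top0',(226,256)),('top','top0',(415,207))):
    print(n,u,v,world(n,u,v,np.median(d[v-1:v+2,u-1:u+2])))
```

```text
top 244 234 [0.44571421 0.37017035 0.01412921]
top 270 235 [ 0.44203544  0.28286618 -0.00100292]
top 226 256 [0.37237122 0.43041324 0.01273446]
top 415 207 [ 5.28574482e-01 -2.25303219e-01  2.53280357e-04]
```

View pics/crop1.png

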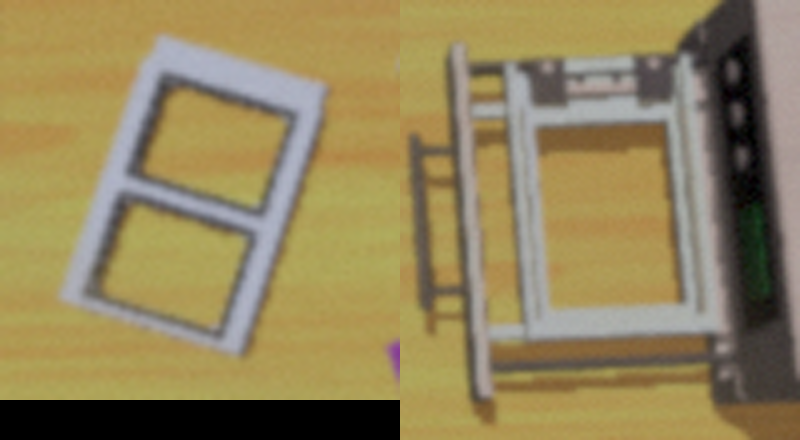

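The crop confirms it: a bare silver plate with two openings, its wider tongue end at the upper right. In the nest, the clips are at crop (548,80) and (655,80) with the bar between them. Next I'll fit poses from depth in both views.

```bash
cat >> h.py <<'E'
def rect(P2):
    r=cv2.minAreaRect(P2.astype(np.float32)*1000); return r
def cloud(n,f):
    t=np.load(f'pics/{f}.npz'); d=t['d']; v,u=np.nonzero(d>0)
    return world(n,u,v,d[v,u]), t['p'][v,u], u, v
E
python3 - <<'E'
from h import *
for n in ('top','side'):
    P,c,u,v=cloud(n,n+'0')
    m=(np.hypot(P[:,0]-.446,P[:,1]-.372)<.14)
    b=m&(np.abs(P[:,2])<.005); w=m&(P[:,2]>.007)&(P[:,2]<.03)
    # largest connected comp
    I=np.zeros((400,640),np.uint8); I[v[w],u[w]]=1
    k,l,st,ce=cv2.connectedComponentsWithStats(I); j=1+np.argmax(st[1:,4]); w&=(l[v,u]==j)
    print(n,'bench z',np.median(P[b,2]),'plate z',np.percentile(P[w,2],[10,50,90]),rect(P[w,:2]),w.sum())
    # drawer
    m=(P[:,0]>.35)&(P[:,0]<.75)&(P[:,1]>-.31)&(P[:,1]<-.02)
    for lo,hi in ((.04,.056),(.056,.065),(.065,.072),(.072,.09)):
        q=m&(P[:,2]>lo)&(P[:,2]<hi); print(lo,q.sum(),np.percentile(P[q],[1,99],axis=0).round(3).tolist())
E
```

```text
top bench z -9.820654492335228e-05 plate z [0.00938672 0.01361729 0.01767846] ((450.6549377441406, 372.9232177734375), (132.91156005859375, 193.51097106933594), 71.70104217529297) 1040
0.04 314 [[0.376, -0.31, 0.04], [0.68, -0.09, 0.056]]
0.056 921 [[0.39, -0.306, 0.056], [0.665, -0.09, 0.065]]
0.065 1009 [[0.403, -0.302, 0.065], [0.667, -0.053, 0.072]]
0.072 787 [[0.38, -0.306, 0.072], [0.678, -0.054, 0.088]]
side bench z 3.488695803590396e-05 plate z [0.00886304 0.01344327 0.01814831] ((447.3793029785156, 371.8601379394531), (133.368896484375, 197.13427734375), 72.07381439208984) 627
0.04 166 [[0.406, -0.3, 0.041], [0.679, -0.1, 0.056]]
0.056 721 [[0.401, -0.296, 0.056], [0.664, -0.101, 0.065]]
0.065 820 [[0.4, -0.297, 0.065], [0.665, -0.054, 0.072]]
0.072 553 [[0.384, -0.293, 0.072], [0.674, -0.055, 0.087]]
```

```bash
cat >> h.py <<'E'
def Rt(yaw,tilt=0): return R.from_euler('xyz',[np.pi,0,yaw])*R.from_rotvec([tilt,0,0])
def plan(p1,R1,n=1,s=None):
    """per-call full shift/turn shares from present pose to (p1,R1), n calls"""
    s=s or monitor.observe(); p=np.array(s['position']); r=R.from_euler('xyz',s['tool_rot'])
    dp=(np.array(p1)-p)/n; dr=(R1*r.inv()).as_rotvec()/n
    for i in range(n):
        print('lin',np.round(r.inv().apply(dp)/.1,3),'rot',np.round(r.inv().apply(dr)/np.radians(120),4))
        r=R.from_rotvec(dr)*r
def wcloud(fn):
    s=monitor.observe(); p,d=save('wrist',fn); c=optics.camera_info('wrist')
    v,u=np.nonzero((d>0)&(d<1)); x=(u-c['cx'])/c['fx'];y=(v-c['cy'])/c['fy'];th=np.hypot(x,y)
    dd=d[v,u]; k=np.where(th>0,np.tan(th)/np.maximum(th,1e-9),1)
    P=np.stack([x*k*dd,y*k*dd,dd],-1); T=np.array(c['T_tool_cam'])
    P=P@T[:3,:3].T+T[:3,3]; P=R.from_euler('xyz',s['tool_rot']).apply(P)+s['position']
    np.savez(f'pics/{fn}c.npz',P=P,u=u,v=v,c=p[v,u]); return P,p[v,u],u,v
E
python3 -c "
from h import *
plan([.4405,.3753,.2],Rt(1.2535),3)"
```

```text
lin [-0.915 -0.384  0.103] rot [-1.000e-04  1.000e-04  2.415e-01]
lin [-0.987  0.107  0.103] rot [-1.000e-04  1.000e-04  2.415e-01]
lin [-0.811  0.572  0.103] rot [-1.000e-04  1.000e-04  2.415e-01]
```

Emit:
apply_moves --linear '[[-0.18, -0.08, 0.02], [-0.37, -0.15, 0.04], [-0.55, -0.23, 0.06], [-0.73, -0.31, 0.08], [-0.915, -0.384, 0.103]]' --delta_rot '[[0, 0, 0.048], [0, 0, 0.097], [0, 0, 0.145], [0, 0, 0.193], [0, 0, 0.2415]]'

```text
clock: 0.52
position: [0.2983, 0.5127, 0.2207]
tool_rot: [-3.141, 0.0, 2.26]
force: [0.2, 0.6, 1.0]
grip_width: 0.0853
finger_force: 0.0
```

Emit:
apply_moves --linear '[[-0.2, 0.02, 0.02], [-0.39, 0.04, 0.04], [-0.59, 0.06, 0.06], [-0.79, 0.085, 0.08], [-0.987, 0.107, 0.103]]' --delta_rot '[[0, 0, 0.048], [0, 0, 0.097], [0, 0, 0.145], [0, 0, 0.193], [0, 0, 0.2415]]'

```text
clock: 0.93
position: [0.3698, 0.4437, 0.2105]
tool_rot: [-3.141, 0.0, 1.754]
force: [0.2, -0.6, -0.9]
grip_width: 0.0854
finger_force: 0.0
```

Emit:
apply_moves --linear '[[-0.2, 0.14, 0.02], [-0.4, 0.28, 0.05], [-0.6, 0.43, 0.08], [-0.811, 0.572, 0.103], [-0.811, 0.572, 0.103]]' --delta_rot '[[0, 0, 0.06], [0, 0, 0.12], [0, 0, 0.18], [0, 0, 0.2415], [0, 0, 0.2415]]'

```text
clock: 1.35
position: [0.4438, 0.3713, 0.2]
tool_rot: [3.14, 0.002, 1.24]
force: [-0.1, -0.1, 0.2]
grip_width: 0.0854
finger_force: 0.0
```

Run:
```python
from h import *
s=monitor.observe(); print(s['clock'],s['position'],s['tool_rot'],s['qpos'].round(2) if hasattr(s['qpos'],'round') else s['qpos'])
P,c,u,v=wcloud('w1')
m=(np.hypot(P[:,0]-.446,P[:,1]-.372)<.16)
b=m&(np.abs(P[:,2])<.005); w=m&(P[:,2]>.0075)&(P[:,2]<.03)
I=np.zeros((400,640),np.uint8); I[v[w],u[w]]=1
k,l,st,ce=cv2.connectedComponentsWithStats(I); j=1+np.argmax(st[1:,4]); w&=(l[v,u]==j)
print('bench z',np.median(P[b,2]),'plate z',np.percentile(P[w,2],[10,50,90]),rect(P[w,:2]),w.sum())
```

```text
1.35 [0.44378293 0.37133696 0.19999794] [3.13979411e+00 1.83410156e-03 1.24004917e+00] [-1.07  0.51  0.38  1.77 -0.23  0.9  -0.92]
bench z -9.757311489637377e-05 plate z [0.01280443 0.01393166 0.01491836] ((443.4897155761719, 375.2035217285156), (131.19418334960938, 182.6365203857422), 71.69029998779297) 9207
```

View pics/w1.png

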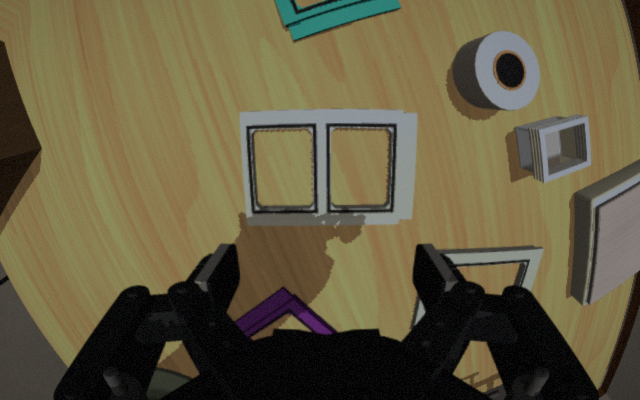

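The wrist view shows the die at (330,168), its web at (322,168) and its tongue at the right edge (410,165). Now I'll refine the fit and plan the descent.

Run:
```python
from h import *
z=np.load('pics/w1c.npz'); P,u,v=z['P'],z['u'],z['v']
for lo in (.009,.0105,.0115):
    m=(np.hypot(P[:,0]-.443,P[:,1]-.374)<.13); w=m&(P[:,2]>lo)&(P[:,2]<.02)
    I=np.zeros((400,640),np.uint8); I[v[w],u[w]]=1; I=cv2.morphologyEx(I,cv2.MORPH_OPEN,np.ones((3,3),np.uint8))
    k,l,st,ce=cv2.connectedComponentsWithStats(I); j=1+np.argmax(st[1:,4]); w&=(l[v,u]==j)
    r=rect(P[w,:2]); a=np.radians(r[2]); ey=np.array([np.sin(a),-np.cos(a)]); ex=np.array([-np.cos(a),-np.sin(a)])
    q=P[w,:2]-np.array(r[0])/1000; Q=np.stack([q@ex,q@ey],-1)*1000
    c=(abs(Q[:,0])<30)&(abs(Q[:,1])<30); print(lo,r,'web y',np.percentile(Q[c,1],[1,50,99]))
    s1=(abs(Q[:,1])<70)&(abs(Q[:,1])>15); print(' rails x',np.percentile(Q[s1&(Q[:,0]<0),0],[1,99]),np.percentile(Q[s1&(Q[:,0]>0),0],[1,99]))
plan([.4405,.376,.1],Rt(1.2512)); plan([.4405,.376,.005],Rt(1.2512),2)
```

```text
0.009 ((440.8841857910156, 376.2816162109375), (131.40859985351562, 176.5640869140625), 71.46736907958984) web y [-9.34681337  0.1519303   9.42114042]
 rails x [-65.00452667 -44.94044425] [44.24539009 65.06156763]
0.0105 ((440.8841857910156, 376.2816162109375), (131.40859985351562, 176.5640869140625), 71.46736907958984) web y [-9.34681337  0.1519303   9.42114042]
 rails x [-64.96336015 -44.94036749] [44.26852392 65.06714035]
0.0115 ((440.8841857910156, 376.2816162109375), (131.40859985351562, 176.5640869140625), 71.46736907958984) web y [-9.34681337  0.1519303   9.42114042]
 rails x [-64.96367099 -44.94034831] [44.37000778 65.07516508]
lin [ 0.021 -0.024  1.   ] rot [ 0.0003  0.0006 -0.0017]
lin [ 0.011 -0.012  0.975] rot [ 0.0002  0.0003 -0.0009]
lin [ 0.01  -0.012  0.975] rot [ 0.0002  0.0003 -0.0009]
```

Emit:
apply_moves --linear '[[0.0, -0.01, 0.2], [0.02, -0.02, 0.45], [0.03, -0.02, 0.7], [0.03, -0.02, 0.9], [0.03, -0.02, 1.0]]' --delta_rot '[[0, 0.0006, -0.002], [0.0003, 0.0006, -0.003], [0.0003, 0.0006, -0.003], [0.0003, 0.0006, -0.003], [0.0003, 0.0006, -0.003]]'

```text
clock: 1.82
position: [0.4381, 0.3791, 0.098]
tool_rot: [-3.139, 0.001, 1.262]
force: [-0.9, 0.2, 0.8]
grip_width: 0.0856
finger_force: 0.0
```

```bash
python3 -c "
from h import *
plan([.4409,.3763,.004],Rt(1.2474))"
```

```text
lin [-0.017  0.038  0.94 ] rot [-0.0011  0.0006  0.0071]
```

Emit:
apply_moves --linear '[[-0.01, 0.02, 0.3], [-0.017, 0.038, 0.6], [-0.017, 0.038, 0.85], [-0.017, 0.038, 0.94], [-0.017, 0.038, 0.94]]' --delta_rot '[[-0.001, 0.0006, 0.006], [-0.001, 0.0006, 0.006], [-0.001, 0.0006, 0.006], [-0.001, 0.0006, 0.006], [-0.001, 0.0006, 0.006]]'

```text
clock: 2.23
position: [0.4418, 0.3761, 0.005]
tool_rot: [-3.142, -0.0, 1.248]
force: [-0.3, -0.1, 0.4]
grip_width: 0.085
finger_force: 0.0
```

Emit:
apply_moves --linear '[[0, 0, 0], [0, 0, 0], [0, 0, 0], [0, 0, 0], [0, 0, 0]]' --delta_rot '[[0, 0, 0], [0, 0, 0], [0, 0, 0], [0, 0, 0], [0, 0, 0]]'

```text
clock: 2.65
position: [0.443, 0.3769, 0.0073]
tool_rot: [3.14, -0.004, 1.247]
force: [-0.3, 0.4, -0.7]
grip_width: 0.0852
finger_force: 0.0
```

```bash
python3 -c "
from h import *
s=monitor.observe();print(s)
plan([.4409,.3763,.004],Rt(1.2474))"
```

```text
{'clock': 2.65, 'qpos': array([-0.97301662,  0.79209842,  0.23989871,  1.86242306, -0.34499956,
        0.52327167, -0.82532519]), 'qd': array([ 0.00387171,  0.00810889, -0.00179678,  0.00167827, -0.00055934,
       -0.0015763 ,  0.00092262]), 'joint_efforts': array([-3.15972709e-02, -9.81163359e+01,  1.09262967e+01, -2.06701756e+01,
        1.49400806e-02, -3.19826708e-03, -3.47023997e-03]), 'position': array([0.4429642 , 0.37685447, 0.00725746]), 'tool_rot': array([ 3.13969093, -0.00368756,  1.2472847 ]), 'force': array([-0.31819988,  0.38248345, -0.68641388]), 'moment': array([-0.05092934,  0.00937174, -0.02435553]), 'finger_force': 0.0, 'grip_width': 0.08522692680003138}
lin [-0.012 -0.018  0.032] rot [ 0.0009 -0.0018 -0.0001]
```

Emit:
apply_moves --linear '[[-0.012, -0.018, 0.032], [-0.012, -0.018, 0.032], [-0.012, -0.018, 0.032], [-0.012, -0.018, 0.032], [-0.012, -0.018, 0.032]]' --delta_rot '[[0.001, -0.0018, 0], [0.001, -0.0018, 0], [0.001, -0.0018, 0], [0.001, -0.0018, 0], [0.001, -0.0018, 0]]'

```text
clock: 3.07
position: [0.4407, 0.3758, 0.0032]
tool_rot: [-3.141, 0.001, 1.247]
force: [0.8, -0.5, -0.2]
grip_width: 0.0854
finger_force: 0.0
```

```bash
python3 -c "
from h import *
s=monitor.observe();print(s['qd'])
plan([.4409,.3763,.004],Rt(1.2474))"
```

```text
[ 0.00334192 -0.00023146  0.00113837 -0.00077541  0.00039248 -0.00205601
 -0.00054859]
lin [ 0.005  0.001 -0.008] rot [-0.0003  0.0006 -0.0002]
```

Emit:
apply_moves --linear '[[0.003, 0, 0], [0.003, 0, 0], [0.003, 0, 0], [0.003, 0, 0], [0.003, 0, 0]]' --delta_rot '[[0, 0, 0], [0, 0, 0], [0, 0, 0], [0, 0, 0], [0, 0, 0]]' --gripper -1 --force 90

```text
clock: 3.48
position: [0.4407, 0.3761, 0.0032]
tool_rot: [-3.141, 0.001, 1.247]
force: [-1.1, -0.3, -0.2]
grip_width: 0.0253
finger_force: 0.0
```

Emit:
apply_moves --linear '[[0, 0, 0], [0, 0, 0], [0, 0, 0], [0, 0, 0], [0, 0, 0]]' --delta_rot '[[0, 0, 0], [0, 0, 0], [0, 0, 0], [0, 0, 0], [0, 0, 0]]'

```text
clock: 3.9
position: [0.4409, 0.3761, 0.0036]
tool_rot: [-3.141, 0.001, 1.247]
force: [-1.7, -1.6, 8.7]
grip_width: 0.0171
finger_force: 89.1
```

Emit:
apply_moves --linear '[[0, 0, -0.1], [0, 0, -0.3], [0, 0, -0.6], [0, 0, -0.85], [0, 0, -1.0]]' --delta_rot '[[0, 0, 0], [0, 0, 0], [0, 0, 0], [0, 0, 0], [0, 0, 0]]'

```text
clock: 4.32
position: [0.4412, 0.3764, 0.106]
tool_rot: [3.141, -0.0, 1.247]
force: [1.1, 0.6, -5.8]
grip_width: 0.0169
finger_force: 89.2
```

Run:
```python
from h import *
s=monitor.observe();print(s['position'],s['force'],s['grip_width'])
s=dict(s); s['position']=np.array([.4409,.3761,.1036]); s['tool_rot']=[np.pi,0,1.247]
plan([.40,-.15,.30],Rt(0),6,s)
```

```text
[0.44124585 0.3764159  0.10600671] [ 1.10762769  0.56512038 -5.83480045] 0.016947581351437088
lin [-0.853  0.214 -0.327] rot [ 0.     -0.      0.0992]
lin [-0.79   0.386 -0.327] rot [-0.     -0.      0.0992]
lin [-0.694  0.541 -0.327] rot [-0.     -0.      0.0992]
lin [-0.567  0.672 -0.327] rot [-0.     -0.      0.0992]
lin [-0.416  0.775 -0.327] rot [-0.     -0.      0.0992]
lin [-0.248  0.844 -0.327] rot [-0.     -0.      0.0992]
```

Emit:
apply_moves --linear '[[-0.14, 0.03, -0.06], [-0.31, 0.08, -0.12], [-0.49, 0.12, -0.19], [-0.67, 0.17, -0.26], [-0.853, 0.214, -0.327]]' --delta_rot '[[0, 0, 0.02], [0, 0, 0.04], [0, 0, 0.06], [0, 0, 0.08], [0, 0, 0.0992]]'

```text
clock: 4.73
position: [0.4336, 0.2875, 0.1366]
tool_rot: [-3.141, 0.002, 1.037]
force: [0.9, -0.5, -6.1]
grip_width: 0.0171
finger_force: 89.2
```

Emit:
apply_moves --linear '[[-0.16, 0.08, -0.065], [-0.32, 0.15, -0.13], [-0.47, 0.23, -0.2], [-0.63, 0.31, -0.26], [-0.79, 0.386, -0.327]]' --delta_rot '[[0, 0, 0.02], [0, 0, 0.04], [0, 0, 0.06], [0, 0, 0.08], [0, 0, 0.0992]]'

```text
clock: 5.15
position: [0.4271, 0.1993, 0.1694]
tool_rot: [-3.141, 0.001, 0.828]
force: [0.7, 0.4, -5.9]
grip_width: 0.0175
finger_force: 89.2
```

Emit:
apply_moves --linear '[[-0.14, 0.11, -0.065], [-0.28, 0.22, -0.13], [-0.42, 0.325, -0.2], [-0.555, 0.43, -0.26], [-0.694, 0.541, -0.327]]' --delta_rot '[[0, 0, 0.02], [0, 0, 0.04], [0, 0, 0.06], [0, 0, 0.08], [0, 0, 0.0992]]'

```text
clock: 5.57
position: [0.4203, 0.1116, 0.2022]
tool_rot: [3.142, 0.001, 0.62]
force: [0.0, 0.6, -6.0]
grip_width: 0.0176
finger_force: 89.2
```

Emit:
apply_moves --linear '[[-0.11, 0.13, -0.065], [-0.23, 0.27, -0.13], [-0.34, 0.4, -0.2], [-0.45, 0.54, -0.26], [-0.567, 0.672, -0.327]]' --delta_rot '[[0, 0, 0.02], [0, 0, 0.04], [0, 0, 0.06], [0, 0, 0.08], [0, 0, 0.0992]]'

```text
clock: 5.98
position: [0.4137, 0.0239, 0.235]
tool_rot: [3.141, 0.001, 0.412]
force: [0.6, 0.7, -5.2]
grip_width: 0.0169
finger_force: 89.2
```

Emit:
apply_moves --linear '[[-0.08, 0.155, -0.065], [-0.17, 0.31, -0.13], [-0.25, 0.465, -0.2], [-0.33, 0.62, -0.26], [-0.416, 0.775, -0.327]]' --delta_rot '[[0, 0, 0.02], [0, 0, 0.04], [0, 0, 0.06], [0, 0, 0.08], [0, 0, 0.0992]]'

```text
clock: 6.4
position: [0.4069, -0.0637, 0.2678]
tool_rot: [3.141, 0.001, 0.204]
force: [0.5, -0.2, -6.9]
grip_width: 0.0173
finger_force: 89.2
```

Emit:
apply_moves --linear '[[-0.06, 0.22, -0.1], [-0.13, 0.45, -0.18], [-0.19, 0.65, -0.26], [-0.248, 0.844, -0.327], [-0.248, 0.844, -0.327]]' --delta_rot '[[0, 0, 0.025], [0, 0, 0.05], [0, 0, 0.075], [0, 0, 0.0992], [0, 0, 0.0992]]'

```text
clock: 6.82
position: [0.3999, -0.1541, 0.3015]
tool_rot: [3.139, -0.001, -0.009]
force: [-0.9, -0.2, -5.5]
grip_width: 0.0171
finger_force: 89.3
```

Emit:
apply_moves --linear '[[0, 0, 0], [0, 0, 0], [0, 0, 0], [0, 0, 0], [0, 0, 0]]' --delta_rot '[[0, 0, 0], [0, 0, 0], [0, 0, 0], [0, 0, 0], [0, 0, 0]]'

```text
clock: 7.23
position: [0.4003, -0.1493, 0.2998]
tool_rot: [3.141, 0.001, 0.001]
force: [0.6, -0.6, -6.0]
grip_width: 0.0171
finger_force: 89.4
```

Run:
```python
from h import *
s=monitor.observe();print(s['position'],s['tool_rot'],s['force'],s['qd'].round(3))
wcloud('w2')
```

```text
[ 0.40031967 -0.14933039  0.29984312] [3.14068593e+00 1.32867521e-03 1.32992839e-03] [ 0.60536317 -0.59400312 -5.95560952] [ 0.001 -0.     0.002  0.    -0.    -0.002  0.   ]
```

View pics/w2.png

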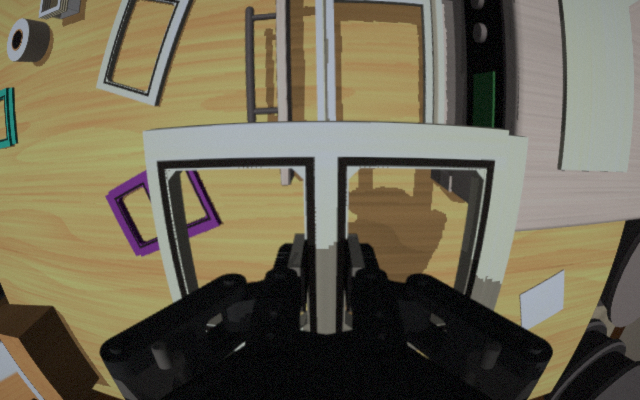

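The held plate hides the near part of the nest. Visible are the handle at (250,60), the panel at (283,80), the guides near (325,60) and (432,60), and the nest opening at (380,60). I'll tilt slightly to see the clip end.

Emit:
apply_moves --linear '[[0, 0, 0], [0, 0, 0], [0, 0, 0], [0, 0, 0], [0, 0, 0]]' --delta_rot '[[0, 0.04, 0], [0, 0.08, 0], [0, 0.115, 0], [0, 0.115, 0], [0, 0.115, 0]]'

```text
clock: 7.7
position: [0.4, -0.1492, 0.3002]
tool_rot: [-3.14, -0.24, 0.001]
force: [0.5, -0.4, -5.1]
grip_width: 0.0177
finger_force: 90.1
```

Run:
```python
from h import *
s=monitor.observe();print(s['position'],s['tool_rot'],s['qd'].round(3))
P,c,u,v=wcloud('w3')
# orthographic height map 1mm/px, x .42..0.70 up, y -0.33..0.0
H=np.zeros((280,330),np.float32); m=(P[:,0]>.42)&(P[:,0]<.70)&(P[:,1]>-.33)&(P[:,1]<0)&(P[:,2]<.12)
ix=((.70-P[m,0])*1000).astype(int); iy=((0-P[m,1])*1000).astype(int); H[ix,iy]=P[m,2]
np.save('pics/H3.npy',H)
col=np.zeros((280,330,3),np.uint8); col[ix,iy]=c[m]
hm=cv2.applyColorMap(np.clip((H-.04)/.05*255,0,255).astype(np.uint8),cv2.COLORMAP_JET); hm[H==0]=0
o=np.hstack([col[:,:,::-1],hm]); o=cv2.dilate(o,np.ones((2,2),np.uint8)); cv2.imwrite('pics/map3.png',cv2.resize(o,(792,336)))
```

```text
[ 0.39995957 -0.14916128  0.30023011] [-3.14039331e+00 -2.39665885e-01  1.34646425e-03] [ 0.01   0.063 -0.003 -0.042 -0.024  0.022  0.021]
```

View pics/map3.png

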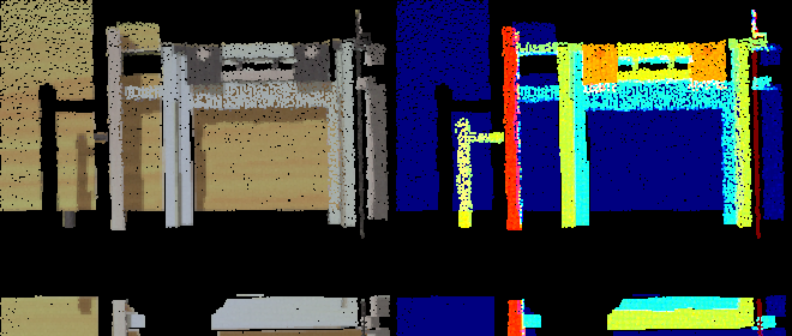

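The map shows the panel in red, the guides in yellow at map x≈567 and 743, the orange clips at (600,62) and (707,62), the ledge in cyan, and the stop at the bottom (690,318). Next I'll extract edge positions.

Run:
```python
from h import *
z=np.load('pics/w3c.npz'); P=z['P']*1000
X,Y,Z=P.T
def st(n,m,ax):
    print(n,m.sum(),np.percentile(P[m],[2,50,98],axis=0).round(1)[:,ax].tolist(),'z',np.median(Z[m]).round(1))
for lo,hi in ((515,550),(550,580),(580,610)):
    b=(X>lo)&(X<hi)
    st('panel',b&(Z>77)&(Z<88)&(Y>-130)&(Y<-60),1)
    st('guideL',b&(Z>66)&(Z<75)&(Y>-160)&(Y<-125),1)
    st('ledgeL',b&(Z>57)&(Z<63.5)&(Y>-170)&(Y<-125),1)
    st('guideR',b&(Z>66)&(Z<75)&(Y>-302)&(Y<-270),1)
    st('ledgeR',b&(Z>57)&(Z<63.5)&(Y>-300)&(Y<-260),1)
cl=(Z>73.5)&(Z<79)&(X>600)
st('clipL x',cl&(Y>-190)&(Y<-160),0);st('clipL y',cl&(Y>-205)&(Y<-140),1)
st('clipR x',cl&(Y>-275)&(Y<-250),0);st('clipR y',cl&(Y>-285)&(Y<-225),1)
br=(X>600)&(Y>-240)&(Y<-200)
for x in range(610,670,2):
    m=br&(X>=x)&(X<x+2); print(x,m.sum(),np.median(Z[m]).round(1) if m.any() else '',end=' | ')
print()
for x in range(420,462,2):
    m=(X>=x)&(X<x+2)&(Y>-265)&(Y<-190); print(x,m.sum(),np.median(Z[m]).round(1) if m.any() else '',end=' | ')
```

```text
panel 258 [-103.2, -97.9, -91.4] z 81.7
guideL 224 [-148.7, -143.6, -138.5] z 68.8
ledgeL 207 [-159.1, -153.9, -150.0] z 59.9
guideR 223 [-295.0, -288.9, -283.2] z 68.8
ledgeR 214 [-283.5, -278.2, -272.8] z 59.9
panel 215 [-103.1, -97.1, -91.1] z 81.7
guideL 190 [-147.4, -142.2, -137.0] z 68.8
ledgeL 161 [-159.2, -153.9, -150.0] z 59.9
guideR 183 [-294.2, -288.1, -282.3] z 68.9
ledgeR 169 [-282.7, -277.6, -272.4] z 60.0
panel 202 [-102.3, -96.5, -90.4] z 81.7
guideL 178 [-147.3, -142.1, -136.7] z 68.9
ledgeL 159 [-165.9, -152.6, -148.6] z 59.9
guideR 175 [-293.6, -287.3, -281.7] z 68.8
ledgeR 165 [-282.3, -276.9, -271.6] z 60.0
clipL x 441 [624.8, 642.8, 662.5] z 75.6
clipL y 540 [-183.2, -168.7, -155.2] z 75.6
clipR x 399 [626.7, 644.7, 663.8] z 75.5
clipR y 515 [-273.3, -258.1, -243.9] z 75.5
610 117 52.6 | 612 63 59.0 | 614 72 58.7 | 616 59 59.3 | 618 71 58.1 | 620 59 59.2 | 622 75 59.0 | 624 64 59.1 | 626 62 59.4 | 628 64 59.1 | 630 49 60.0 | 632 108 65.5 | 634 43 70.4 | 636 37 70.5 | 638 37 70.4 | 640 33 70.7 | 642 11 69.9 | 644 5 68.2 | 646 7 67.7 | 648 33 60.5 | 650 78 64.8 | 652 80 67.7 | 654 37 71.1 | 656 35 71.0 | 658 35 71.4 | 660 34 70.7 | 662 29 70.8 | 664 7 70.4 | 666 0  | 668 0  | 
420 287 308.1 | 422 242 309.2 | 424 218 310.1 | 426 275 310.0 | 428 265 310.6 | 430 301 310.4 | 432 297 311.3 | 434 297 312.0 | 436 309 312.3 | 438 274 313.1 | 440 419 319.1 | 442 502 321.2 | 444 565 321.6 | 446 523 321.8 | 448 568 322.3 | 450 520 322.9 | 452 494 323.4 | 454 493 323.9 | 456 459 324.5 | 458 459 325.0 | 460 202 325.0 |
```

```bash
cat >> h.py <<'E'
NY=np.pi/2+0.0225; NO=np.array([.5292,-.2165,.060]); NR=R.from_euler('z',0.0225-np.pi/2)
D=np.array([0,0,.0036])   # die origin in tool frame
def tool_for(ty,tz,tilt,nx=0):
    """tool pose with the tongue lower edge at nest (ty,tz), tilt rad"""
    o=np.array([nx,ty-.106*np.cos(tilt),tz+.106*np.sin(tilt)])
    r=Rt(NY,tilt); return NO+NR.apply(o)-r.apply(D), r
def St(p,e): return dict(position=np.array(p),tool_rot=np.array(e))
E
python3 - <<'E'
from h import *
z=np.load('pics/w3c.npz'); P=z['P']*1000; X,Y,Z=P.T
for x in range(424,462,2):
    m=(X>=x)&(X<x+2)&(Y>-265)&(Y<-190)&(Z<120); print(x,m.sum(),np.median(Z[m]).round(1) if m.any() else '',end=' | ')
print()
for f,p,e in (('w2',[.40032,-.14933,.29984],[3.14069,.00133,.00133]),('w3',[.39996,-.14916,.30023],[-3.14039,-.23967,.00135])):
    Q=R.from_euler('xyz',e).inv().apply(np.load(f'pics/{f}c.npz')['P']-p)*1000
    a=(Q[:,2]>-18)&(Q[:,2]<-3)&(abs(Q[:,1])<110)&(Q[:,0]>15)&(Q[:,0]<75)
    rail=a&(Q[:,0]>48)&(Q[:,0]<62)&(abs(Q[:,1])<80); web=a&(Q[:,0]>25)&(Q[:,0]<42)&(abs(Q[:,1])<20)
    A=np.c_[Q[rail,:2],np.ones(rail.sum())]; k=np.linalg.lstsq(A,Q[rail,2],rcond=None)[0]
    print(f,'top plane',k.round(4),'rail x',np.percentile(Q[a&(abs(Q[:,1])<70)&(Q[:,0]>42),0],[1,99]),'web y',np.percentile(Q[web,1],[1,99]),'y ext',np.percentile(Q[a,1],[.2,99.8]))
    for lo in (-70,-10,60): 
        b=a&(Q[:,1]>lo)&(Q[:,1]<lo+12)&(Q[:,0]>42); print('  edge',np.percentile(Q[b,0],[98]))
p,r=tool_for(.09,.15,0); p[2]=.28; print(p)
s=St([.40,-.15,.30],[-3.1404,-.2405,.0013]); plan(p,r,3,s)
E
```

```text
424 30 -0.3 | 426 72 68.9 | 428 59 68.8 | 430 114 68.8 | 432 89 68.8 | 434 84 68.8 | 436 106 68.9 | 438 68 69.0 | 440 113 68.9 | 442 60 60.5 | 444 105 59.9 | 446 74 59.8 | 448 98 59.8 | 450 64 59.9 | 452 32 59.9 | 454 15 0.2 | 456 0  | 458 0  | 460 0  | 
w2 top plane [ 1.74000e-02  1.90000e-03 -1.13365e+01] rail x [43.05722938 64.90109848] web y [-10.23943582   9.19212767] y ext [-88.218304   104.51306459]
  edge [64.56951382]
  edge [64.73428336]
  edge [64.90238051]
w3 top plane [ 1.82000e-02  1.70000e-03 -1.14046e+01] rail x [43.06380962 64.85521006] web y [-10.21259385   9.20975264] y ext [-88.25258842 104.64368666]
  edge [64.53804876]
  edge [64.66707754]
  edge [64.86674181]
[ 0.51320405 -0.21685997  0.28      ]
lin [0.35  0.224 0.154] rot [ 0.0303 -0.03   -0.252 ]
lin [0.196 0.38  0.117] rot [ 0.0303 -0.03   -0.252 ]
lin [-0.018  0.435  0.085] rot [ 0.0303 -0.03   -0.252 ]
```

Emit:
apply_moves --linear '[[0.07, 0.045, 0.03], [0.14, 0.09, 0.06], [0.21, 0.134, 0.09], [0.28, 0.18, 0.12], [0.35, 0.224, 0.154]]' --delta_rot '[[0.006, -0.006, -0.05], [0.012, -0.012, -0.101], [0.018, -0.018, -0.151], [0.024, -0.024, -0.202], [0.0303, -0.03, -0.252]]'

```text
clock: 8.17
position: [0.4394, -0.1718, 0.2928]
tool_rot: [3.098, -0.167, 0.497]
force: [-0.4, 0.6, -4.6]
grip_width: 0.017
finger_force: 90.1
```

Emit:
apply_moves --linear '[[0.04, 0.076, 0.023], [0.08, 0.152, 0.047], [0.118, 0.228, 0.07], [0.157, 0.304, 0.094], [0.196, 0.38, 0.117]]' --delta_rot '[[0.006, -0.006, -0.05], [0.012, -0.012, -0.101], [0.018, -0.018, -0.151], [0.024, -0.024, -0.202], [0.0303, -0.03, -0.252]]'

```text
clock: 8.58
position: [0.4758, -0.1963, 0.2855]
tool_rot: [3.098, -0.079, 1.025]
force: [-0.0, -0.1, -5.3]
grip_width: 0.0172
finger_force: 90.1
```

Emit:
apply_moves --linear '[[-0.004, 0.087, 0.017], [-0.007, 0.174, 0.034], [-0.011, 0.261, 0.051], [-0.014, 0.348, 0.068], [-0.018, 0.435, 0.085]]' --delta_rot '[[0.006, -0.006, -0.05], [0.012, -0.012, -0.101], [0.018, -0.018, -0.151], [0.024, -0.024, -0.202], [0.0303, -0.03, -0.252]]'

```text
clock: 9.0
position: [0.5124, -0.2203, 0.2786]
tool_rot: [3.141, -0.003, 1.551]
force: [0.6, 0.1, -5.6]
grip_width: 0.0174
finger_force: 90.1
```

Emit:
apply_moves --linear '[[0, 0, 0], [0, 0, 0], [0, 0, 0], [0, 0, 0], [0, 0, 0]]' --delta_rot '[[0, 0, 0], [0, 0, 0], [0, 0, 0], [0, 0, 0], [0, 0, 0]]'

```text
clock: 9.42
position: [0.5111, -0.2201, 0.2802]
tool_rot: [3.137, -0.003, 1.543]
force: [-0.5, -0.2, -5.8]
grip_width: 0.0171
finger_force: 90.1
```

```bash
cat >> h.py <<'E'
NO=np.array([.5294,-.2165,.060]); D=np.array([0,-.0004,.0027])
def Rt(yaw,tilt=0): return R.from_euler('xyz',[np.pi,0,yaw])*R.from_rotvec([tilt,0,0])*R.from_rotvec([0,.0178,0])
E
python3 - <<'E'
from h import *
s=monitor.observe();print(s['position'],s['tool_rot'],s['qd'].round(3),s['qpos'].round(2))
p,r=tool_for(.085,.06,np.radians(8)); print(p,r.as_euler('xyz')); plan(p,r,2)
E
```

```text
[ 0.51107041 -0.22006115  0.28019501] [ 3.13715479 -0.00339518  1.54336434] [ 0.    -0.006 -0.003 -0.001  0.003 -0.001  0.004] [-0.18  0.43  0.67  1.75 -0.3   1.06  0.57]
[ 0.51020934 -0.21697993  0.13736998] [-3.00194448 -0.01762675  1.59081879]
lin [ 0.013 -0.008  0.714] rot [ 0.0345  0.0026 -0.0115]
lin [0.008 0.044 0.713] rot [ 0.0345  0.0026 -0.0115]
```

Emit:
apply_moves --linear '[[0.003, -0.002, 0.15], [0.006, -0.004, 0.3], [0.009, -0.006, 0.45], [0.012, -0.008, 0.6], [0.013, -0.008, 0.714]]' --delta_rot '[[0.007, 0.001, -0.002], [0.014, 0.001, -0.005], [0.021, 0.002, -0.007], [0.028, 0.0026, -0.009], [0.0345, 0.0026, -0.0115]]'

```text
clock: 9.83
position: [0.5101, -0.2182, 0.2061]
tool_rot: [-3.07, -0.01, 1.569]
force: [0.3, 0.0, -5.7]
grip_width: 0.0171
finger_force: 90.0
```

Emit:
apply_moves --linear '[[0.003, 0.01, 0.2], [0.006, 0.02, 0.4], [0.008, 0.03, 0.6], [0.008, 0.044, 0.713], [0.008, 0.044, 0.713]]' --delta_rot '[[0.01, 0.001, -0.003], [0.02, 0.001, -0.006], [0.03, 0.002, -0.009], [0.0345, 0.0026, -0.0115], [0.0345, 0.0026, -0.0115]]'

```text
clock: 10.25
position: [0.5096, -0.2166, 0.1344]
tool_rot: [-2.997, -0.018, 1.593]
force: [-1.1, 1.0, -6.2]
grip_width: 0.0176
finger_force: 90.1
```

Emit:
apply_moves --linear '[[0, 0, 0], [0, 0, 0], [0, 0, 0], [0, 0, 0], [0, 0, 0]]' --delta_rot '[[0, 0, 0], [0, 0, 0], [0, 0, 0], [0, 0, 0], [0, 0, 0]]'

```text
clock: 10.67
position: [0.5106, -0.2173, 0.1381]
tool_rot: [-3.003, -0.017, 1.592]
force: [0.1, -0.1, -6.6]
grip_width: 0.0169
finger_force: 90.1
```

Run:
```python
from h import *
s=monitor.observe();print(s['position'],s['tool_rot'],s['qd'].round(3))
P,c,u,v=wcloud('w4'); t=R.from_euler('xyz',s['tool_rot'])
p,r=tool_for(.085,.06,np.radians(8)); plan(p,r)
N=NR.inv().apply(P-NO)*1000   # nest frame
b=(N[:,0]<-60)&(N[:,2]<28)
def st(n,m,ax): print(n,m.sum(),np.percentile(N[m],[2,50,98],axis=0).round(1)[:,ax].tolist() if m.sum() else '','z',np.median(N[m,2]).round(1) if m.sum() else '')
for lo in (-80,-40,0,40,80):
    q=(N[:,1]>lo)&(N[:,1]<lo+20)
    st(f'guide {lo}',q&(abs(N[:,2]-9)<2)&(N[:,0]>-85)&(N[:,0]<-50),0); st('panel',q&(abs(N[:,2]-22)<3)&(N[:,0]<-100)&(N[:,0]>-135),0)
Q=t.inv().apply(P-s['position'])*1000
a=(Q[:,2]>-18)&(Q[:,2]<-3)&(abs(Q[:,1])<110)&(Q[:,0]>42)&(Q[:,0]<75)
rail=a&(Q[:,0]>48)&(Q[:,0]<62)&(abs(Q[:,1])<80)
k=np.linalg.lstsq(np.c_[Q[rail,:2],np.ones(rail.sum())],Q[rail,2],rcond=None)[0]; print(k)
for lo in (-80,-30,0,30,70):
    q=a&(Q[:,1]>lo)&(Q[:,1]<lo+12); print('edge tool x',np.percentile(Q[q,0],98).round(2),'nest x',np.percentile(N[q,0],2).round(2))
st('clip',(N[:,2]>13.5)&(N[:,2]<18)&(N[:,1]>85)&(N[:,1]<140)&(abs(N[:,0])<60),1)
```

```text
[ 0.51063658 -0.21726698  0.13810286] [-3.00336665 -0.01701619  1.59197267] [-0.     0.005 -0.001 -0.    -0.     0.001 -0.001]
lin [ 0.002 -0.003  0.006] rot [0.0006 0.0003 0.0005]
guide -80 407 [-78.8, -73.5, -68.3] z 8.9
panel 463 [-124.7, -118.7, -113.3] z 21.6
guide -40 474 [-79.0, -73.5, -68.0] z 8.8
panel 537 [-124.8, -118.9, -113.4] z 21.7
guide 0 503 [-79.1, -73.6, -67.9] z 9.0
panel 560 [-124.5, -118.5, -113.1] z 21.7
guide 40 461 [-78.9, -73.6, -68.0] z 8.9
panel 521 [-124.4, -118.4, -113.0] z 21.7
guide 80 342 [-78.7, -74.0, -68.3] z 9.0
panel 453 [-124.3, -118.3, -112.9] z 21.7
[ 2.03398375e-02  1.99678804e-03 -1.14915836e+01]
edge tool x 64.9 nest x -64.3
edge tool x 65.15 nest x -64.68
edge tool x 65.16 nest x -64.64
edge tool x 65.32 nest x -64.86
edge tool x 65.32 nest x -64.9
clip 1475 [115.6, 124.1, 134.2] z 15.6
```

View pics/w4.png

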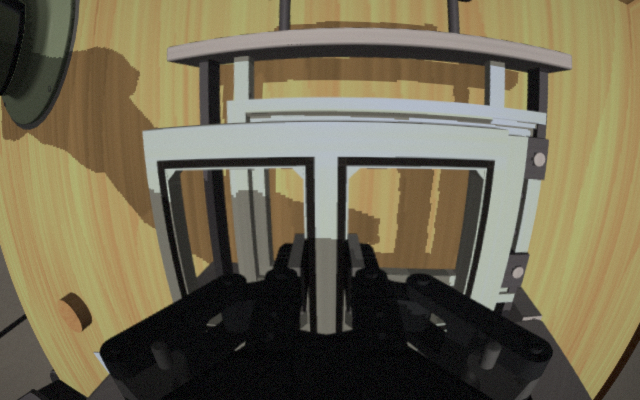

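The plate is centred between the guides: plate edge −64.7, guide −68 in nest x. The view shows the clips at (540,160) and (517,272), to the right of the tongue. I'll descend now.

```bash
cat >> h.py <<'E'
def Rt(yaw,tilt=0): return R.from_euler('xyz',[np.pi,0,yaw])*R.from_rotvec([tilt,0,0])*R.from_rotvec([0,.0185,.004])
E
python3 - <<'E'
from h import *
p,r=tool_for(.087,.004,np.radians(8)); plan(p,r)
E
```

```text
lin [-0.007  0.094  0.558] rot [0.0006 0.0007 0.0024]
```

Emit:
apply_moves --linear '[[-0.001, 0.02, 0.13], [-0.003, 0.04, 0.27], [-0.005, 0.065, 0.4], [-0.007, 0.085, 0.5], [-0.007, 0.094, 0.558]]' --delta_rot '[[0.0006, 0.0007, 0.0024], [0.0006, 0.0007, 0.0024], [0.0006, 0.0007, 0.0024], [0.0006, 0.0007, 0.0024], [0.0006, 0.0007, 0.0024]]'

```text
clock: 11.13
position: [0.5115, -0.2167, 0.079]
tool_rot: [-2.999, -0.018, 1.587]
force: [-1.4, 1.1, -2.4]
grip_width: 0.0172
finger_force: 90.4
```

Emit:
apply_moves --linear '[[0, 0, 0], [0, 0, 0], [0, 0, 0], [0, 0, 0], [0, 0, 0]]' --delta_rot '[[0, 0, 0], [0, 0, 0], [0, 0, 0], [0, 0, 0], [0, 0, 0]]'

```text
clock: 11.55
position: [0.5122, -0.2169, 0.0813]
tool_rot: [-3.002, -0.018, 1.587]
force: [0.4, -0.2, -5.7]
grip_width: 0.0171
finger_force: 90.1
```

```bash
cat >> h.py <<'E'
def where():
    s=monitor.observe(); t=R.from_euler('xyz',s['tool_rot'])
    r=t*R.from_rotvec([0,.0185,.004]).inv()
    o=NR.inv().apply(s['position']+t.apply(D)-NO); e=(R.from_euler('xyz',[np.pi,0,NY]).inv()*r).as_rotvec()
    tip=o+NR.inv().apply(r.apply([0,.106,0]))
    print('t',s['clock'],'die o',(o*1000).round(1),'tip',(tip*1000).round(1),'tilt deg',np.degrees(e).round(2),'F nest',NR.inv().apply(s['force']).round(1),'M',NR.inv().apply(s['moment']).round(2),'grip',s['grip_width'])
E
python3 - <<'E'
from h import *
where()
p,r=tool_for(.087,.001,np.radians(8)); plan(p,r)
p,r=tool_for(.102,.0012,np.radians(8)); plan(p,r)
E
```

```text
t 11.55 die o [  0.  -18.   18.7] tip [-0.  87.   3.9] tilt deg [ 8.02 -0.   -0.01] F nest [ 0.2  0.4 -5.7] M [ 0.32 -0.02  0.01] grip 0.017085717678525483
lin [-0.     0.004  0.029] rot [-0.0002  0.      0.0001]
lin [0.001 0.153 0.006] rot [-0.0002  0.      0.0001]
```

Emit:
apply_moves --linear '[[0, 0.001, 0.005], [0, 0.002, 0.012], [0, 0.003, 0.019], [0, 0.003, 0.025], [0, 0.003, 0.025]]' --delta_rot '[[0, 0, 0], [0, 0, 0], [0, 0, 0], [0, 0, 0], [0, 0, 0]]'

```text
clock: 11.97
position: [0.5119, -0.2169, 0.0783]
tool_rot: [-3.001, -0.018, 1.587]
force: [0.1, 0.1, -2.1]
grip_width: 0.0171
finger_force: 90.4
```

Run:
```python
from h import *
where()
p,r=tool_for(.100,.0012,np.radians(8)); plan(p,r)
```

```text
t 11.9667 die o [ -0.1 -18.3  15.7] tip [-0.1 86.7  0.8] tilt deg [ 8.06  0.01 -0.01] F nest [-0.1  0.2 -2.1] M [ 0.37 -0.02  0.  ] grip 0.017123348469915166
lin [-0.     0.131 -0.022] rot [-0.0005 -0.      0.0001]
```

Emit:
apply_moves --linear '[[0, 0.0, -0.015], [0, 0.03, -0.02], [0, 0.07, -0.024], [0, 0.11, -0.028], [0, 0.131, -0.028]]' --delta_rot '[[0, 0, 0], [0, 0, 0], [0, 0, 0], [0, 0, 0], [0, 0, 0]]'

```text
clock: 12.38
position: [0.526, -0.2166, 0.0792]
tool_rot: [-3.001, -0.018, 1.587]
force: [-0.4, -0.6, -3.7]
grip_width: 0.0172
finger_force: 90.2
```

Run:
```python
from h import *
where()
p,r=tool_for(.1085,.0018,np.radians(8)); plan(p,r)
```

```text
t 12.3833 die o [-0.  -4.1 16.6] tip [-1.000e-01  1.008e+02  1.700e+00] tilt deg [ 8.04  0.   -0.03] F nest [ 0.6 -0.4 -3.7] M [ 0.19 -0.03 -0.01] grip 0.017244181435366306
lin [ 0.     0.076 -0.011] rot [-0.0004  0.      0.0002]
```

Emit:
apply_moves --linear '[[0, 0.015, -0.003], [0, 0.035, -0.006], [0, 0.055, -0.009], [0, 0.07, -0.011], [0, 0.08, -0.011]]' --delta_rot '[[0, 0, 0], [0, 0, 0], [0, 0, 0], [0, 0, 0], [0, 0, 0]]'

```text
clock: 12.8
position: [0.5321, -0.2167, 0.079]
tool_rot: [-2.998, -0.018, 1.586]
force: [-9.2, 0.3, -1.9]
grip_width: 0.0169
finger_force: 90.3
```

Emit:
apply_moves --linear '[[0, 0, 0], [0, 0, 0], [0, 0, 0], [0, 0, 0], [0, 0, 0]]' --delta_rot '[[0, 0, 0], [0, 0, 0], [0, 0, 0], [0, 0, 0], [0, 0, 0]]'

```text
clock: 13.22
position: [0.532, -0.2167, 0.079]
tool_rot: [-2.998, -0.018, 1.586]
force: [-8.7, 0.6, -2.9]
grip_width: 0.017
finger_force: 90.3
```

Run:
```python
from h import *
where()
for a in (5.5,3,.5,0): 
    p,r=tool_for(.109,.0012,np.radians(a)); plan(p,r)
```

```text
t 13.2167 die o [ 0.2  1.8 16.4] tip [  0.2 106.7   1.3] tilt deg [8.21 0.03 0.02] F nest [-0.8 -8.7 -2.9] M [-1.34 -0.1   0.11] grip 0.016989396358597333
lin [0.001 0.022 0.047] rot [-0.0226 -0.0002 -0.0006]
lin [0.    0.024 0.093] rot [-0.0434 -0.0001 -0.001 ]
lin [-0.     0.028  0.139] rot [-0.0642 -0.     -0.0014]
lin [-0.001  0.029  0.148] rot [-0.0684 -0.     -0.0015]
```

Emit:
apply_moves --linear '[[0, 0.007, 0.01], [0, 0.012, 0.025], [0, 0.012, 0.045], [0, 0.013, 0.07], [0, 0.014, 0.09]]' --delta_rot '[[-0.004, 0, 0], [-0.012, 0, 0], [-0.022, 0, 0], [-0.033, 0, 0], [-0.0434, 0, -0.001]]'

```text
clock: 13.63
position: [0.532, -0.2166, 0.0697]
tool_rot: [-3.09, -0.018, 1.588]
force: [-7.4, -0.7, -5.4]
grip_width: 0.0171
finger_force: 90.1
```

Run:
```python
from h import *
where()
for a in (1,0): 
    p,r=tool_for(.1085,.001,np.radians(a)); plan(p,r)
```

```text
t 13.6333 die o [0.1 2.  7. ] tip [1.000e-01 1.079e+02 1.500e+00] tilt deg [2.95 0.01 0.  ] F nest [ 0.5 -7.5 -5.4] M [-1.53 -0.32  0.08] grip 0.01708763690147875
lin [-0.     0.006  0.041] rot [-0.0162  0.     -0.0003]
lin [-0.     0.006  0.059] rot [-0.0246  0.     -0.0005]
```

Emit:
apply_moves --linear '[[0, 0.008, 0], [0, 0.016, 0], [0, 0.016, 0], [0, 0.016, 0], [0, 0.016, 0]]' --delta_rot '[[0, 0, 0], [0, 0, 0], [0, 0, 0], [0, 0, 0], [0, 0, 0]]'

```text
clock: 14.05
position: [0.533, -0.2165, 0.0696]
tool_rot: [-3.088, -0.019, 1.588]
force: [-11.5, -0.5, -3.5]
grip_width: 0.017
finger_force: 90.3
```

Run:
```python
from h import *
where()
for a in (1,0): 
    p,r=tool_for(.109,.001,np.radians(a)); plan(p,r)
```

```text
t 14.05 die o [0.  3.1 6.9] tip [1.000e-01 1.089e+02 1.200e+00] tilt deg [3.07 0.04 0.02] F nest [  0.3 -11.5  -3.5] M [-2.14 -0.09  0.04] grip 0.016986700494410797
lin [-0.     0.001  0.041] rot [-0.0172 -0.0002 -0.0004]
lin [-0.001  0.001  0.059] rot [-0.0256 -0.0002 -0.0006]
```

Emit:
apply_moves --linear '[[0, 0, 0.01], [0, 0, 0.022], [0, 0, 0.035], [0, 0, 0.047], [0, 0.001, 0.058]]' --delta_rot '[[-0.005, 0, 0], [-0.01, 0, 0], [-0.015, 0, 0], [-0.02, 0, 0], [-0.0256, 0, 0]]'

```text
clock: 14.47
position: [0.533, -0.2163, 0.0639]
tool_rot: [3.141, -0.019, 1.588]
force: [-12.5, 1.8, 6.3]
grip_width: 0.0171
finger_force: 91.6
```

Run:
```python
from h import *
where()
p,r=tool_for(.1085,.0,np.radians(0)); plan(p,r)
P,c,u,v=wcloud('w5')
N=NR.inv().apply(P-NO)*1000
m=(abs(N[:,0]+54)<8)&(abs(N[:,1])<84)&(N[:,2]>5)&(N[:,2]<40)
k=np.linalg.lstsq(np.c_[N[m,:2],np.ones(m.sum())],N[m,2],rcond=None)[0]; print(m.sum(),'plane',k.round(4),'rail z',np.median(N[m,2]))
m=(abs(N[:,0]+54)<8)&(N[:,1]<-70)&(N[:,1]>-110)&(N[:,2]>4)&(N[:,2]<40)
for y in range(-106,-72,2):
    q=m&(N[:,1]>=y)&(N[:,1]<y+2); print(y,np.median(N[q,2]).round(1) if q.any() else '',end=' | ')
```

```text
t 14.4667 die o [-0.1  3.2  1.2] tip [ -0.  109.2   1.3] tilt deg [-0.05  0.02  0.06] F nest [ -2.1 -12.5   6.3] M [-2.8   0.16  0.02] grip 0.017100130597414494
lin [-0.002 -0.007  0.012] rot [ 0.0005 -0.0002 -0.0005]
12269 plane [1.93000e-02 1.20000e-03 1.54627e+01] rail z 14.421164007570681
-106  | -104 8.3 | -102 8.8 | -100 8.9 | -98 8.8 | -96 8.9 | -94 8.8 | -92 8.8 | -90 9.0 | -88 9.5 | -86 14.0 | -84 14.3 | -82 14.2 | -80 14.3 | -78 14.4 | -76 14.4 | -74 14.4 |
```

View pics/w5.png

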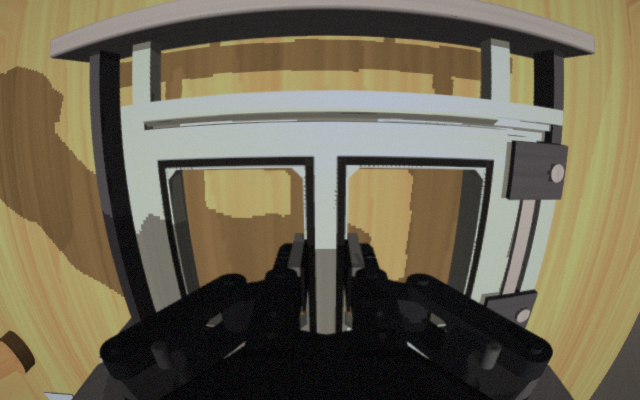

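The plate edge is behind the stop (edge at −86 against the wall at −88), and the tongue is under both clips at (537,170) and (510,305). I need to check whether the 1° slope about y is real.

Run:
```python
from h import *
P=np.load('pics/w1c.npz')['P']; a=1.2474
T=R.from_euler('xyz',[np.pi,0,a]).inv().apply(P-[.4409,.3763,0])*1000
def fit(n,m,Q):
    k=np.linalg.lstsq(np.c_[Q[m,:2],np.ones(m.sum())],Q[m,2],rcond=None)[0]; print(n,m.sum(),k.round(4))
m=(abs(T[:,2]+14)<5)
fit('w1 rail+',m&(T[:,0]>48)&(T[:,0]<62)&(abs(T[:,1])<80),T)
fit('w1 rail-',m&(T[:,0]<-48)&(T[:,0]>-62)&(abs(T[:,1])<80),T)
fit('w1 all',m&(abs(T[:,0])<63)&(abs(T[:,1])<85),T)
N=NR.inv().apply(np.load('pics/w5c.npz')['P']-NO)*1000
m=(abs(N[:,2]-15)<6)
fit('w5 rail',m&(abs(N[:,0]+54)<8)&(abs(N[:,1])<84),N)
fit('w5 web',m&(N[:,0]<-15)&(N[:,0]>-60)&(abs(N[:,1])<7),N)
fit('w5 tongue end rail',m&(N[:,0]<10)&(N[:,0]>-60)&(N[:,1]>82)&(N[:,1]<88),N)
fit('w5 stop rail',m&(N[:,0]<10)&(N[:,0]>-60)&(N[:,1]<-74)&(N[:,1]>-83),N)
for x in range(-80,30,5):
    q=m&(N[:,0]>=x)&(N[:,0]<x+5)&(abs(N[:,1])<7); q2=m&(N[:,0]>=x)&(N[:,0]<x+5)&(N[:,1]>80)&(N[:,1]<88); print(x,q.sum() and np.median(N[q,2]).round(1),q2.sum() and np.median(N[q2,2]).round(1),end=' | ')
```

```text
w1 rail+ 1942 [ 1.59000e-02 -4.00000e-04 -1.48259e+01]
w1 rail- 1567 [-1.48000e-02 -8.00000e-04 -1.47118e+01]
w1 all 7955 [-1.40000e-03 -8.00000e-04 -1.38925e+01]
w5 rail 12269 [1.93000e-02 1.20000e-03 1.54627e+01]
w5 web 2976 [ 0.     -0.0232 14.3815]
w5 tongue end rail 1269 [-1.00000e-04 -8.73000e-02  2.19043e+01]
w5 stop rail 1889 [-2.70000e-03  4.44000e-02  1.76997e+01]
-80 9.4 9.5 | -75 9.5 9.5 | -70 9.8 10.0 | -65 14.4 14.4 | -60 14.3 14.5 | -55 14.3 14.3 | -50 14.5 14.7 | -45 14.4 14.6 | -40 14.4 14.4 | -35 14.3 14.4 | -30 14.4 14.5 | -25 14.3 14.5 | -20 14.4 14.5 | -15 14.4 14.5 | -10 14.3 14.4 | -5 14.3 14.4 | 0 14.2 14.6 | 5 14.3 14.6 | 10 14.2 14.6 | 15 14.3 14.4 | 20 14.3 14.2 | 25 14.1 14.2 |
```

Web and end rails read flat at 14.3 mm, so the slope came from a depth artefact at the edge. I'll ease the plate back to the stop and release it.

Emit:
apply_moves --linear '[[0, -0.005, 0], [0, -0.013, 0], [0, -0.021, 0], [0, -0.028, 0], [0, -0.032, 0]]' --delta_rot '[[0, 0, 0], [0, 0, 0], [0, 0, 0], [0, 0, 0], [0, 0, 0]]'

```text
clock: 14.93
position: [0.5304, -0.2166, 0.0639]
tool_rot: [3.14, -0.018, 1.588]
force: [-5.7, -0.7, -5.4]
grip_width: 0.0169
finger_force: 90.2
```

```bash
python3 -c "
from h import *
where()"
```

```text
t 14.9333 die o [0.  0.6 1.2] tip [1.000e-01 1.066e+02 1.400e+00] tilt deg [-0.09 -0.01  0.06] F nest [ 0.6 -5.7 -5.4] M [-1.39 -0.38  0.05] grip 0.016914715137531018
```

Emit:
apply_moves --linear '[[0, -0.002, 0.006], [0, -0.004, 0.012], [0, -0.005, 0.018], [0, -0.005, 0.022], [0, -0.005, 0.022]]' --delta_rot '[[0, 0, 0], [0, 0, 0], [0, 0, 0], [0, 0, 0], [0, 0, 0]]'

```text
clock: 15.35
position: [0.5304, -0.2171, 0.0635]
tool_rot: [3.138, -0.018, 1.588]
force: [-14.1, 1.5, 30.0]
grip_width: 0.0172
finger_force: 94.6
```

Emit:
apply_moves --linear '[[0, 0, 0], [0, 0, 0], [0, 0, 0], [0, 0, 0], [0, 0, 0]]' --delta_rot '[[0, 0, 0], [0, 0, 0], [0, 0, 0], [0, 0, 0], [0, 0, 0]]' --gripper 0.1

```text
clock: 15.77
position: [0.5313, -0.2162, 0.062]
tool_rot: [3.138, -0.018, 1.589]
force: [-0.7, 0.8, 0.6]
grip_width: 0.047
finger_force: 0.0
```

Run:
```python
from h import *
where()
P,c,u,v=wcloud('w6')
N=NR.inv().apply(P-NO)*1000
m=(abs(N[:,2]-15)<7)
for x in range(-65,30,10):
    print(x,[ (q.sum() and np.median(N[q,2]).round(1)) for q in [m&(N[:,0]>=x)&(N[:,0]<x+10)&(N[:,1]>a)&(N[:,1]<b) for a,b in ((-84,-77),(-7,7),(79,87))]],end=' | ')
print()
for y in range(-94,-80,1):
    q=m&(N[:,0]<-10)&(N[:,0]>-60)&(N[:,1]>=y)&(N[:,1]<y+1); print(y,q.sum() and np.median(N[q,2]).round(1),end=' | ')
```

```text
t 15.7667 die o [-0.3  1.5 -0.7] tip [ -0.2 107.5  -0.3] tilt deg [-0.22 -0.03  0.02] F nest [-0.8 -0.6  0.6] M [-0.03 -0.02  0.03] grip 0.0469911801059292
-65 [np.float64(13.9), np.float64(13.9), np.float64(14.0)] | -55 [np.float64(13.9), np.float64(14.0), np.float64(13.9)] | -45 [np.float64(14.0), np.float64(14.1), np.float64(14.1)] | -35 [np.float64(13.9), np.float64(14.0), np.float64(14.2)] | -25 [np.float64(14.0), np.float64(14.0), np.float64(14.1)] | -15 [np.float64(14.1), np.float64(14.0), np.float64(14.0)] | -5 [np.float64(14.1), np.float64(14.1), np.float64(14.1)] | 5 [np.float64(14.1), np.float64(14.0), np.float64(14.0)] | 15 [np.float64(13.9), np.float64(14.0), np.float64(14.1)] | 25 [np.int64(0), np.float64(14.1), np.int64(0)] | 
-94 8.9 | -93 8.8 | -92 8.9 | -91 9.3 | -90 0 | -89 12.8 | -88 13.6 | -87 13.8 | -86 13.9 | -85 13.9 | -84 13.8 | -83 13.8 | -82 13.9 | -81 14.0 |
```

The plate is flat at 14.0 mm everywhere, against the stop and released. Now I'll withdraw.

Emit:
apply_moves --linear '[[0, 0, -0.1], [0, 0, -0.3], [0, 0, -0.55], [0, 0, -0.8], [0, 0, -1.0]]' --delta_rot '[[0, 0, 0], [0, 0, 0], [0, 0, 0], [0, 0, 0], [0, 0, 0]]'

```text
clock: 16.23
position: [0.5309, -0.2184, 0.1644]
tool_rot: [3.137, -0.018, 1.588]
force: [0.9, 0.3, 0.3]
grip_width: 0.047
finger_force: 0.0
```

Run:
```python
from h import *
s=monitor.observe();print(s['position'],s['force'])
r=R.from_euler('xyz',[np.pi,0,NY])*R.from_rotvec([0,-np.radians(15),0])
p=NO+NR.apply([-.197,0,0]); p[2]=.16; print(p)
plan(p,r,2)
P=np.load('pics/w6c.npz')['P']; N=NR.inv().apply(P-NO)*1000
m=(abs(N[:,1])<40)&(N[:,0]<-135)&(N[:,0]>-190)&(N[:,2]>-20)&(N[:,2]<20); print(m.sum(), m.sum() and np.percentile(N[m],[2,50,98],axis=0))
N=NR.inv().apply(np.load('pics/w3c.npz')['P']-NO)*1000
m=(abs(N[:,1])<90)&(N[:,0]<-140)&(N[:,0]>-190)&(N[:,2]>-10)&(N[:,2]<20); print(m.sum(), m.sum() and np.percentile(N[m],[2,50,98],axis=0))
```

```text
[ 0.53090688 -0.21844191  0.16443406] [0.8804702  0.27652743 0.25195886]
[ 0.52496787 -0.01954986  0.16      ]
lin [ 0.994 -0.012  0.04 ] rot [ 0.001  -0.0667 -0.0013]
lin [ 0.99  -0.01  -0.099] rot [ 0.001  -0.0667 -0.0013]
0 0
587 [[-165.06802788  -12.49683514    5.87939089]
 [-158.03839797   32.09541313   10.24383909]
 [-142.5057988    72.03929506   12.47733191]]
```

Emit:
apply_moves --linear '[[0.18, 0, 0.0], [0.38, 0, 0.01], [0.58, -0.005, 0.02], [0.78, -0.01, 0.03], [0.994, -0.012, 0.04]]' --delta_rot '[[0, -0.013, 0], [0, -0.027, 0], [0, -0.04, 0], [0, -0.053, 0], [0.001, -0.0667, -0.0013]]' --gripper -1 --force 60

```text
clock: 16.65
position: [0.5276, -0.1181, 0.1606]
tool_rot: [3.139, 0.123, 1.59]
force: [1.3, -0.0, 0.1]
grip_width: -0.0
finger_force: 0.0
```

Emit:
apply_moves --linear '[[0.2, 0, -0.02], [0.42, 0, -0.04], [0.65, -0.005, -0.06], [0.85, -0.01, -0.08], [0.99, -0.01, -0.099]]' --delta_rot '[[0, -0.013, 0], [0, -0.027, 0], [0, -0.04, 0], [0, -0.053, 0], [0.001, -0.0667, -0.0013]]'

```text
clock: 17.07
position: [0.5247, -0.0172, 0.1582]
tool_rot: [-3.141, 0.262, 1.595]
force: [-0.1, -0.0, 0.6]
grip_width: -0.0
finger_force: 0.0
```

Emit:
apply_moves --linear '[[0, 0, 0], [0, 0, 0], [0, 0, 0], [0, 0, 0], [0, 0, 0]]' --delta_rot '[[0, 0, 0], [0, 0, 0], [0, 0, 0], [0, 0, 0], [0, 0, 0]]'

```text
clock: 17.48
position: [0.5247, -0.0203, 0.1579]
tool_rot: [-3.141, 0.261, 1.592]
force: [0.5, -0.4, -0.1]
grip_width: -0.0002
finger_force: 0.0
```

Run:
```python
from h import *
s=monitor.observe();print(s['position'],s['tool_rot'],s['force'],s['grip_width'])
r=R.from_euler('xyz',[np.pi,0,NY])*R.from_rotvec([0,-np.radians(15),0])
p=NO+NR.apply([-.197,0,0]); p[2]=.048
plan(p,r,1); 
t=St(p,r.as_euler('xyz')); q=NO+NR.apply([-.180,0,0]); q[2]=.048; plan(q,r,1,t)
q=NO+NR.apply([-.097,0,0]); q[2]=.048; plan(q,r,1,t)
```

```text
[ 0.52471676 -0.02030698  0.15793054] [-3.140866    0.26088395  1.59203708] [ 0.45774186 -0.37726494 -0.07800849] -0.00016466638181826288
lin [0.291 0.003 1.06 ] rot [-0.0005 -0.0004 -0.0006]
lin [-0.164 -0.     0.044] rot [-0. -0.  0.]
lin [-0.966 -0.     0.259] rot [-0. -0.  0.]
```

Emit:
apply_moves --linear '[[0.04, 0, 0.15], [0.1, 0, 0.37], [0.17, 0, 0.62], [0.23, 0, 0.85], [0.27, 0.003, 0.98]]' --delta_rot '[[0, 0, 0], [0, 0, 0], [0, 0, 0], [0, 0, 0], [0, 0, 0]]'

```text
clock: 17.9
position: [0.5241, -0.0194, 0.054]
tool_rot: [-3.139, 0.261, 1.593]
force: [-0.7, -0.8, 0.9]
grip_width: -0.0003
finger_force: 0.0
```

Emit:
apply_moves --linear '[[-0.02, 0, 0.005], [-0.05, 0, 0.013], [-0.1, 0, 0.027], [-0.16, 0, 0.043], [-0.22, 0, 0.059]]' --delta_rot '[[0, 0, 0], [0, 0, 0], [0, 0, 0], [0, 0, 0], [0, 0, 0]]'

```text
clock: 18.32
position: [0.5259, -0.042, 0.0569]
tool_rot: [3.141, 0.261, 1.593]
force: [-0.3, -0.3, -1.0]
grip_width: -0.0001
finger_force: 0.0
```

Emit:
apply_moves --linear '[[-0.06, 0, 0.016], [-0.14, 0, 0.038], [-0.23, 0, 0.062], [-0.33, 0, 0.088], [-0.44, 0, 0.118]]' --delta_rot '[[0, 0, 0], [0, 0, 0], [0, 0, 0], [0, 0, 0], [0, 0, 0]]'

```text
clock: 18.73
position: [0.5267, -0.0874, 0.0562]
tool_rot: [-3.141, 0.261, 1.594]
force: [0.7, 4.4, 1.7]
grip_width: 0.0002
finger_force: 1.9
```

Run:
```python
from h import *
s=monitor.observe();print(s['position'],s['force'],s['moment']); save('top','t7')
P,c,u,v=cloud('top','t7'); N=NR.inv().apply(P-NO)*1000
for n in ('top0','t7'):
    P,c,u,v=cloud('top',n); N=NR.inv().apply(P-NO)*1000
    m=(abs(N[:,0])<300)&(N[:,2]>14)&(N[:,2]<30)&(N[:,1]>-140)&(N[:,1]<-100)&(N[:,0]<100); print(m.sum(), m.sum() and np.percentile(N[m],[5,50,95],axis=0)[:,0])
    m=(N[:,2]>90)&(N[:,2]<160)&(N[:,1]>-150)&(N[:,1]<-100); print('front x',np.percentile(N[m,0],[1,5,50]))
```

```text
[ 0.52673629 -0.08738426  0.05615169] [0.69142472 4.38347139 1.70908513] [ 1.04009059 -0.13439506  0.0628971 ]
53 [-124.18724397 -118.38202338 -112.91449245]
front x [80.9064033  82.13587849 85.19382609]
55 [-79.40929384 -74.2277757   10.16006335]
front x [81.06547029 82.45395617 85.28946866]
```

Emit:
apply_moves --linear '[[-0.11, 0, 0.045], [-0.22, 0, 0.09], [-0.33, 0, 0.137], [-0.45, 0, 0.185], [-0.56, 0, 0.232]]' --delta_rot '[[0, 0, 0], [0, 0, 0], [0, 0, 0], [0, 0, 0], [0, 0, 0]]'

```text
clock: 19.2
position: [0.5277, -0.1478, 0.048]
tool_rot: [-3.14, 0.261, 1.594]
force: [1.2, 4.2, 1.8]
grip_width: 0.0003
finger_force: 1.6
```

Emit:
apply_moves --linear '[[-0.1, 0, 0.027], [-0.2, 0, 0.054], [-0.29, 0, 0.078], [-0.37, 0, 0.099], [-0.435, 0, 0.117]]' --delta_rot '[[0, 0, 0], [0, 0, 0], [0, 0, 0], [0, 0, 0], [0, 0, 0]]'

```text
clock: 19.62
position: [0.5286, -0.1928, 0.0479]
tool_rot: [-3.14, 0.261, 1.594]
force: [-1.3, 2.9, -1.1]
grip_width: -0.0002
finger_force: 1.7
```

```bash
cat >> h.py <<'E'
def dr(fn):
    s=monitor.observe();print(s['clock'],s['position'],s['tool_rot'],s['force'],s['moment']); save('top',fn)
    P,c,u,v=cloud('top',fn); N=NR.inv().apply(P-NO)*1000
    m=(N[:,2]>14)&(N[:,2]<30)&(N[:,0]<110)&(N[:,0]>-150)
    for a,b in ((-140,-90),(90,140)):
        q=m&(N[:,1]>a)&(N[:,1]<b); print('panel x',q.sum(),np.percentile(N[q,0],[5,25,50,75,95]).round(1))
E
python3 -c "
from h import *
dr('t8')"
```

```text
19.6167 [ 0.52864371 -0.19280399  0.04791788] [-3.14007872  0.26131663  1.5937332 ] [-1.27105439  2.89972902 -1.14191177] [ 0.99663803  0.31343078 -0.05065837]
panel x 66 [23.8 25.4 28.8 31.8 34.6]
panel x 27 [24.1 27.6 32.2 54.8 89.3]
```

Emit:
apply_moves --linear '[[-0.06, 0, 0.016], [-0.12, 0, 0.032], [-0.17, 0, 0.046], [-0.22, 0, 0.059], [-0.25, 0, 0.067]]' --delta_rot '[[0, 0, 0], [0, 0, 0], [0, 0, 0], [0, 0, 0], [0, 0, 0]]'

```text
clock: 20.08
position: [0.5295, -0.2185, 0.048]
tool_rot: [-3.141, 0.262, 1.594]
force: [0.4, 3.3, -0.5]
grip_width: -0.0
finger_force: 1.3
```

Emit:
apply_moves --linear '[[-0.03, 0, 0.008], [-0.06, 0, 0.016], [-0.09, 0, 0.024], [-0.12, 0, 0.032], [-0.14, 0, 0.037]]' --delta_rot '[[0, 0, 0], [0, 0, 0], [0, 0, 0], [0, 0, 0], [0, 0, 0]]'

```text
clock: 20.5
position: [0.5298, -0.2327, 0.048]
tool_rot: [-3.14, 0.261, 1.594]
force: [0.0, 2.1, 0.2]
grip_width: 0.0
finger_force: 1.4
```

```bash
python3 -c "
from h import *
dr('t9')"
```

```text
20.5 [ 0.52979928 -0.23265788  0.0479513 ] [-3.14049202  0.26142076  1.59387382] [0.04700568 2.09490064 0.17551903] [ 0.90634799  0.09581715 -0.02805201]
panel x 69 [63.2 64.8 68.9 72.4 81.6]
panel x 26 [63.7 65.2 68.9 72.  73.3]
```

Emit:
apply_moves --linear '[[-0.025, 0, 0.007], [-0.05, 0, 0.013], [-0.075, 0, 0.02], [-0.1, 0, 0.027], [-0.11, 0, 0.03]]' --delta_rot '[[0, 0, 0], [0, 0, 0], [0, 0, 0], [0, 0, 0], [0, 0, 0]]'

```text
clock: 20.97
position: [0.5303, -0.2398, 0.047]
tool_rot: [-3.139, 0.256, 1.597]
force: [-3.8, 36.0, 11.9]
grip_width: 0.0002
finger_force: 15.8
```

Emit:
apply_moves --linear '[[-0.01, 0, 0.003], [-0.02, 0, 0.005], [-0.03, 0, 0.008], [-0.04, 0, 0.011], [-0.04, 0, 0.011]]' --delta_rot '[[0, 0, 0], [0, 0, 0], [0, 0, 0], [0, 0, 0], [0, 0, 0]]'

```text
clock: 21.38
position: [0.5306, -0.2403, 0.0461]
tool_rot: [-3.137, 0.252, 1.6]
force: [-3.7, 50.9, 10.5]
grip_width: 0.0001
finger_force: 23.6
```

Emit:
apply_moves --linear '[[0.1, 0, -0.03], [0.2, 0, -0.06], [0.35, 0, -0.1], [0.5, 0, -0.14], [0.6, 0, -0.16]]' --delta_rot '[[0, 0, 0], [0, 0, 0], [0, 0, 0], [0, 0, 0], [0, 0, 0]]'

```text
clock: 21.8
position: [0.5289, -0.1847, 0.0479]
tool_rot: [-3.141, 0.262, 1.594]
force: [0.6, 0.6, -0.3]
grip_width: 0.0004
finger_force: 0.0
```

Emit:
apply_moves --linear '[[0.1, 0, -0.15], [0.2, 0, -0.35], [0.3, 0, -0.55], [0.3, 0, -0.75], [0.3, 0, -0.95]]' --delta_rot '[[0, 0, 0], [0, 0, 0], [0, 0, 0], [0, 0, 0], [0, 0, 0]]'

```text
clock: 22.22
position: [0.5276, -0.1318, 0.1326]
tool_rot: [-3.14, 0.262, 1.595]
force: [-0.1, 0.8, 0.3]
grip_width: 0.0001
finger_force: 0.0
```

Run:
```python
from h import *
dr('t10')
P,c,u,v=wcloud('w10'); N=NR.inv().apply(P-NO)*1000
m=(N[:,2]>13)&(N[:,2]<26)&(abs(N[:,1])<140)&(N[:,0]>30)&(N[:,0]<140)
print(m.sum(),np.percentile(N[m,0],[2,25,50,75,98]))
# sealer front face: points with z 60..150 over nest
for z in range(30,160,10):
    q=(N[:,2]>=z)&(N[:,2]<z+10)&(abs(N[:,1])<150)&(N[:,0]>40); print(z,q.sum(),q.sum() and np.percentile(N[q,0],[5,50]).round(1),end=' | ')
p,_=save('side','s10'); w=np.load('pics/w10.npz')['p']
o=np.zeros((400,800,3),np.uint8); o[:,:480]=cv2.resize(w,(480,300))[0:300].repeat(1,0) if 0 else cv2.copyMakeBorder(cv2.resize(w,(480,300)),0,100,0,0,0)
o[:,480:]=cv2.resize(p[200:400,100:260][:, :160],(320,400)); cv2.imwrite('pics/v10.png',o[:,:,::-1])
```

```text
22.2167 [ 0.52759364 -0.13175379  0.13264486] [-3.14037539  0.26185339  1.59453309] [-0.05419241  0.79150805  0.255726  ] [ 0.24579591 -0.02153454 -0.08301607]
panel x 62 [69.7 72.1 75.1 78.3 81.5]
panel x 57 [70.9 72.5 75.7 79.9 81.8]
375 [67.87337061 68.84962678 69.62556535 70.81642933 77.94765066]
30 0 0 | 40 0 0 | 50 0 0 | 60 0 0 | 70 0 0 | 80 0 0 | 90 0 0 | 100 0 0 | 110 0 0 | 120 0 0 | 130 0 0 | 140 0 0 | 150 0 0 |
```

View pics/v10.png

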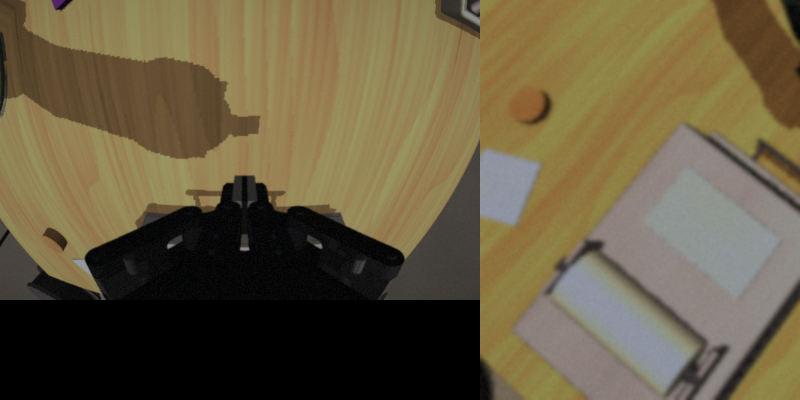

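Run:
```python
from h import *
for n in ('top0','t10'):
    P,c,u,v=cloud('top',n); N=NR.inv().apply(P-NO)*1000
    for z in range(10,175,10):
        q=(N[:,2]>=z)&(N[:,2]<z+10)&(abs(N[:,1])<150)&(N[:,0]>40)&(N[:,0]<200); print(z,q.sum(),q.sum() and np.percentile(N[q,0],[2,50,98]).round(0),end=' | ')
    print()
t=np.load('pics/t10.npz')['p'];cv2.imwrite('pics/c10.png',cv2.resize(t[125:260,360:600],(800,450),interpolation=cv2.INTER_CUBIC)[:,:,::-1])
```

```text
10 188 [41. 69. 87.] | 20 13 [43. 87. 88.] | 30 64 [84. 86. 87.] | 40 89 [84. 86. 87.] | 50 92 [84. 85. 87.] | 60 33 [83. 85. 87.] | 70 91 [81. 83. 87.] | 80 71 [81. 83. 87.] | 90 79 [79. 82. 87.] | 100 99 [76. 82. 87.] | 110 130 [76. 82. 87.] | 120 122 [76. 83. 87.] | 130 112 [80. 83. 87.] | 140 182 [81. 85. 87.] | 150 164 [ 84.  86. 178.] | 160 2800 [ 86. 128. 197.] | 170 1056 [111. 165. 199.] | 
10 162 [44. 72. 87.] | 20 270 [69. 76. 87.] | 30 63 [79. 86. 87.] | 40 90 [84. 85. 87.] | 50 91 [84. 86. 87.] | 60 43 [83. 85. 87.] | 70 87 [81. 83. 87.] | 80 68 [81. 83. 87.] | 90 78 [79. 82. 86.] | 100 94 [76. 82. 86.] | 110 128 [76. 82. 86.] | 120 111 [78. 82. 86.] | 130 129 [80. 83. 87.] | 140 172 [81. 84. 87.] | 150 163 [ 84.  86. 156.] | 160 2779 [ 86. 128. 197.] | 170 1089 [111. 166. 199.] |
```

View pics/c10.png

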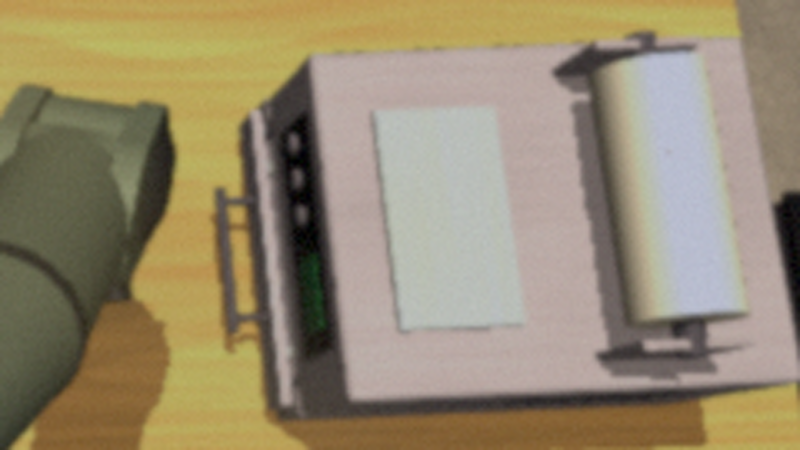

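The last crop shows the drawer panel at (270,260) against the sealer's front face. It had stopped hard there, and the gripper is clear of it. I'm handing the job in.

```bash
python3 -c "
from h import *
print(monitor.observe()['clock'],workorder.job_done())"
```

```text
the job is handed in; nothing more can be done
22.3667 None
```

I handed the job in at 22.4 s: the two-opening die lies flat in its nest against the stop (read after release), and I pushed the drawer about 194 mm in until it stopped hard. Two doubts remain: the final push reached about 51 N at the fingers, over the 40 N that applies to the arm and gripper body, and the images left up to about 5 mm between panel and face.

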